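# Close the shaker's clamp bar on the staining glassware

## Robot

A 6-joint arm with a two-finger parallel gripper is mounted at the origin on the work surface. World frame = base frame: x ahead of the robot, y to its left, z up, the work surface at z = 0. Lengths are in m, angles in rad, forces in N, time in s.
With the tool pointing down it reaches from about 0.275 to 0.725 m from the base axis. Payload 15.9 kg.
Tool frame: the origin (TCP) lies on the centre line of the jaws, within the pads' length; the fingertips stand 8 mm ahead of it and the grasp point (between the pads) lies 11 mm behind it; z points along the fingers, y is the direction in which the jaws open and shut (so a half turn about z gives the same grasp; the last joint's range is limited). The gripper opens to 85 mm and grips with 20 to 120 N. Pads are 22 mm wide; open, the fingers measure 114 mm over their backs; the gripper's body (76 mm by 85 mm) begins 54 mm behind the grasp point. The pads swing forward as they close: fully open they stand 13 mm farther back than shut.
Start: joints at [1.322, 0.213, -0.034, 1.323, 0, 1.571], TCP at [0.123, 0.485, 0.239] pointing down, gripper open.
Joint ranges: [-2.98, 2.98], [-0.74, 1.72], [-1.14, 1.35], [-2.1, 2.04], [-1.57, 1.44], [-3.14, 3.14]. Speed limits (rad/s): [1.89, 1.89, 2.39, 2.57, 3.14, 3.14].

## Interface

Orientations are given as [roll, pitch, yaw] about the fixed x, y, z axes, in that order (R = Rz(yaw) Ry(pitch) Rx(roll)).
In Python, from cell import readout, viewer, bot gives the robot as it stands.
- The arm moves only by the tool drive_tool, never from a script. Its argument "steps" is a list of rows, each a list of 2 entries, a list of its own where there are three numbers: the shift along the tool's x, y, z in cm, then the turn about the tool's z in rad. In form: [[[x, y, z], twist], ...]. A call has exactly 8 rows; each row shifts and turns the commanded pose from where the row before left it, along the tool's axes as they then stand; what a row does not reach is not made up. A row lasts 1/8 s, in which the tool goes at most 62.5 mm and 10.7 degrees, less where a joint would pass 70% of its speed; a pose out of reach is approached as far as the arm can. A call is refused whole if a number of a shift passes 6.25 or a number of a turn 0.188, either way. A call with a gripper value outside its range is refused whole. "fingers" is the opening, from -1 (shut) to 1 (fully open), set as the call begins (left out, the last holds). The fingers move at their own pace and stop on an object; "force" is the grip in N (left out, the last holds). Time passes only in rows, so rows that do not move let the fingers close, or fill a call up. It gives the time, the measured TCP pose, the force and the opening at its end, in the units of the state.
- readout.observe(): the state, without advancing time (a new reading comes with each control period).
- viewer.capture(name): name is "side" or "top" or "wrist"; returns (picture, depth): 480x640x3 uint8, red, green, blue; 480x640 float32, m along the optical axis (not along the pixel's ray), 0 where there is no reading.
- viewer.camera_params(name): a dict with "fx", "fy", "cx", "cy" (pixels), "extrinsics" (4x4, takes a point from camera to world coordinates); the wrist camera has in their place "hand_eye" (4x4, takes a point from camera to tool coordinates, whose origin is the TCP and whose axes are the flange's). Camera axes: x right, y down, z forward; pixel columns grow to the right and rows downward; lengths in m; the calibration is good to about 2 mm. The wrist camera is an equidistant fisheye: a pixel r from the principal point sees the ray r / f radians off the axis. A picture is of the moment at which its call begins: read the wrist's pose just before it. camera_params takes no time and is no camera call.
- bot.job_done(): hands the job in, once; it reports no verdict.
The state is a dict: "time_s": time; "joints": joint angles; "qvel": joint speeds; "tau": joint torques, N m; "ee_pos": TCP position; "tcp_rot": TCP orientation; "ft_force": force on the tool from outside, world axes, zero at the start; "torque": the same for the moment, N m; "grip_width": finger opening in m.
Only numpy, scipy, OpenCV 4.12 (cv2) and the standard library are available. Lean on these libraries where they do the work, as an engineer would, in place of code of your own. Each camera call takes 0.05 s, during which the arm holds its last target.

## Task

Close the orbital shaker's clamp bar on the staining glassware: with a fingertip press down the blue thumb pad in the middle of the sliding bar to free its brake, keep it pressed while you push the bar along its rails until it stands against the two red stop clips, then let the pad come back up so that the brake holds the bar there. Never drag the bar while its brake is gripping; just press and push, and do not lift or shift the glass dish, the jar or the two bottles.

Things in the scene. Friction and masses are not known exactly. Their poses are not given: they have to be found in the camera images.
- pad_top (a point): middle of the level top of the blue thumb pad: 56 mm along the bar, 42 mm along the travel, 157 mm above the bench. It sinks straight down, 6 mm at most, and travels with the bar. Ahead of it stands the bar's upright back face, 22 mm from this point and rising 15 mm above the unpressed pad, which a fingertip on the pad can push; behind and beside it is open. Axes as stop_clips.
- pad (a joint): how far the pad is pressed, m: 0 released (reads within 1 mm of 0), 0.006 fully down. Its spring takes about 4 N to start, 6 N at the bottom. Released, it holds two brake shoes up under the rails and the bar resists about 8 to 12 N of push; pressed 2 mm or more the brake is free and the bar slides at about 2 N.
- clamp_bar (a joint): position of the sliding clamp bar along its rails, m, growing toward the red stop clips. It starts between 0 and 0.03; the distance left to the clips varies from about 50 to 145 mm.
- bar_lead (a point): middle of the plane in which the sliding bar's two black saddles meet the clips, 9.5 mm above the rail tops, 18 mm ahead of the bar's centre line and 48 mm ahead of pad_top. The bar is an aluminium beam, 290 mm long across the rails, 16 mm thick; its black rubber strip toward the glass lies 7 mm behind this plane.
- stop_clips: two fixed red stop clips, one on each steel rail, each 36 x 16 x 20 mm, 265 mm apart. Origin midway between them, at rail-top height (143 mm above the bench), in the plane of the faces that the saddles meet. y runs along the rails in the direction the bar must be pushed, x across the rails, z up. The bar is home when bar_lead has y = 0 in this frame.
- shaker: white orbital shaker, housing about 370 x 350 mm, platform 310 x 390 mm with a black mat 115 mm above the bench. Origin on the bench under the platform's centre; x away from its control panel, y along the rails toward the clips, z up. Rails at x = -131 and +131 mm, tops 143 mm above the bench. It does not move.
- dish_c (a point): centre of the covered glass staining dish with slides inside, 95 (across the rails; cover 99) x 75 x 58 mm, 0.4 kg, loose on the mat between the sliding bar and a second bar that is screwed down. With the bar home 3 mm stays free between rubber and glass. Its top is 16 mm above the unpressed pad. Leave it as it stands.
- jar_c (a point): centre of the round amber glass jar with a black cap, 60 mm diameter, 56 mm high, loose on the mat beside the dish. Leave it as it stands.
- amber_c (a point): centre of the amber bottle with a red cap, 58 mm diameter, 125 mm high, loose on the bench beside the shaker. Leave it as it stands.
- white_c (a point): centre of the white bottle with a blue cap, 52 mm diameter, 115 mm high, loose on the bench at the shaker's other side. Leave it as it stands.
Things that resemble listed ones, but are neither listed nor needed, are in the scene too. What is shaped like the part that bears dish_c but green or yellow is not meant.

How it is judged:
On the way, in this order (a step that is already met when the one before it is completed fails the run):
1. the blue pad is pressed down (2 mm or more) while the bar is still well short of the red clips (over 30 mm) (value of joint pad above 0.002 m and y of bar_lead in the frame of stop_clips below -0.03 m), for 0.1 s.
2. with the pad still pressed, the bar is up against the red clips (within 3 mm) (value of joint pad above 0.002 m and y of bar_lead in the frame of stop_clips above -0.003 m), for 0.1 s.
At the end, for the whole second after the job is handed in: The bar rests within 3 mm of the red stop clips, the pad has sprung back up (less than 1.5 mm pressed), and the dish and jar stand upright within 10 mm of where they stood (y of bar_lead in the frame of stop_clips above -0.003 m and value of joint pad below 0.0015 m and velocity of joint clamp_bar between -0.005 and 0.005 m/s and distance of each of dish_c, jar_c from where it was at the start of the episode below 0.01 m and angle between each of dish_c, jar_c's own z axis and vertical below 0.1 rad); the robot touches nothing.
It fails at once if the bar is dragged along its rails (faster than 20 mm/s) while the pad is up and the brake grips (value of joint pad below 0.001 m and (velocity of joint clamp_bar above 0.02 m/s or velocity of joint clamp_bar below -0.02 m/s)).
It fails at once if the glass dish or the jar is lifted, carried or shifted more than 10 mm (distance of any of dish_c, jar_c from where it was at the start of the episode above 0.01 m).
It fails at once if a bottle on the bench is lifted, knocked over or shifted more than 20 mm (distance of any of amber_c, white_c from where it was at the start of the episode above 0.02 m).
It also fails if it takes over 35 s, if anything falls off the work surface, if the arm or the gripper's body presses on something with over 40 N, if the wrist force passes 120 N, or if a joint passes its speed limit or range.

## Working session

There is one attempt and no reset: what is moved stays moved. The work goes in short steps, Python scripts to look and compute and a tool call to move; the robot and the scene stay as the last step left them, time stands still between calls to the robot, and variables do not carry over. Pictures are saved under pics/ and viewed, and the job is handed in when it is done.

Besides the shell and the picture viewer there is one more tool, called after "Emit:" as name(argument=value, ...), one argument or row to a line, values as JSON. drive_tool: Moves the arm, as the interface text tells. Its arguments: {"type":"object","properties":{"steps":{"type":"array"},"fingers":{"type":"number"},"force":{"type":"number"}},"required":["steps"]}

```bash
mkdir -p pics; ls; python3 - <<'E'
from cell import readout, viewer, bot
import cv2,numpy as np
s=readout.observe();print(s)
for n in ["top","side"]:
    p,d=viewer.capture(n);cv2.imwrite(f"pics/{n}0.png",p[:,:,::-1]);np.savez(f"{n}0.npz",p=p,d=d,c=viewer.camera_params(n))
    print(viewer.camera_params(n))
E
```

```text
pics
{'time_s': 0.0, 'joints': array([ 1.32199741e+00,  2.13372778e-01, -3.50509751e-02,  1.32350102e+00,
       -3.91004916e-05,  1.57081587e+00]), 'qvel': array([ 0.00049851, -0.00264307, -0.00056823,  0.00045948, -0.00093281,
       -0.00059276]), 'tau': array([ 3.59975718e-03, -6.86159134e+01,  4.87123203e+01,  1.72738626e-02,
        3.36440098e-04,  2.91205993e-05]), 'ee_pos': array([0.12305061, 0.4842824 , 0.23881108]), 'tcp_rot': array([-3.14046421e+00,  3.91225151e-05,  2.89277425e+00]), 'ft_force': array([0.29110774, 0.574424  , 0.50266114]), 'torque': array([ 0.00729863, -0.00657228,  0.03352307]), 'grip_width': 0.08549708212486304}
{'fx': 584.7162100599314, 'fy': 584.7162100599314, 'cx': 318.1755389280347, 'cy': 236.6200463282223, 'extrinsics': array([[-0.05402244, -0.97381952,  0.22081016,  0.28214132],
       [-0.9985235 ,  0.05394452, -0.0063876 ,  0.08464912],
       [-0.00569113, -0.22082921, -0.97529589,  1.17673953],
       [ 0.        ,  0.        ,  0.        ,  1.        ]])}
{'fx': 462.9553560899791, 'fy': 462.9553560899791, 'cx': 322.0671011572165, 'cy': 232.53666318928398, 'extrinsics': array([[ 0.87883636, -0.32509423,  0.34922827,  0.20613796],
       [-0.47671968, -0.62840058,  0.61469591, -0.45102627],
       [ 0.01962116, -0.70670111, -0.7072401 ,  0.7248532 ],
       [ 0.        ,  0.        ,  0.        ,  1.        ]])}
```

View pics/top0.png

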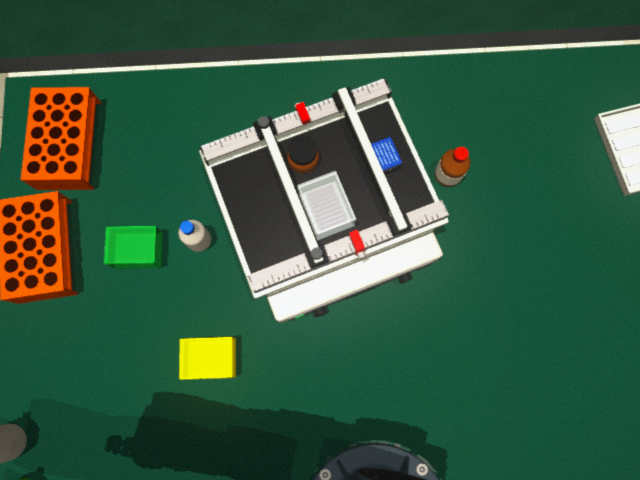

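View pics/side0.png

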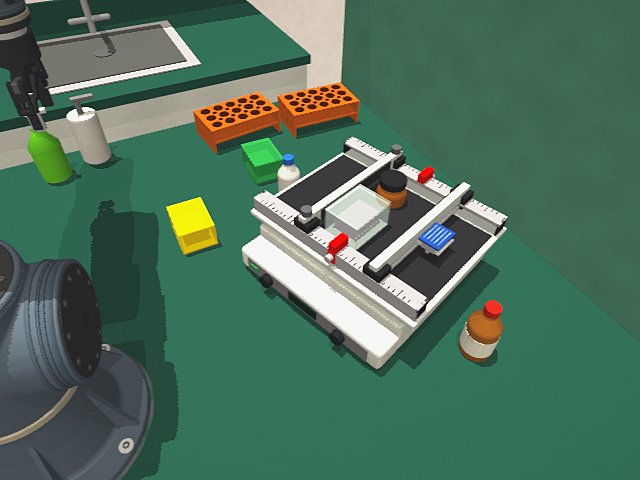

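The top view shows the blue ribbed pad at about (386,154), behind the sliding bar running (345,95) to (403,225). The red clips are at (303,112) and (357,241). The dish is at (327,204) and the jar at (303,155). The green box at (132,246) and the yellow box at (208,358) are decoys and play no part. Next I enlarge this area and measure it.

```bash
python3 - <<'E'
import cv2,numpy as np
z=np.load("top0.npz",allow_pickle=True);p=z['p']
c=p[75:275,270:470];cv2.imwrite("pics/crop0.png",cv2.resize(c,(600,600),interpolation=cv2.INTER_CUBIC)[:,:,::-1])
for n in["top","side"]:
    z=np.load(n+"0.npz",allow_pickle=True);p=z['p'];d=z['d'];c=z['c'].item()
    E=c['extrinsics']
    v,u=np.mgrid[:480,:640];P=np.stack([(u-c['cx'])/c['fx']*d,(v-c['cy'])/c['fy']*d,d],-1)@E[:3,:3].T+E[:3,3]
    np.save(n+"P.npy",P)
    h=cv2.cvtColor(p,cv2.COLOR_RGB2HSV)
    for nm,lo,hi in [("red",(0,200,100),(4,255,255)),("blue",(105,150,60),(125,255,255))]:
        m=cv2.inRange(h,lo,hi); k,l,st,ce=cv2.connectedComponentsWithStats(m)
        for i in range(1,k):
            if st[i,4]>40:
                q=P[(l==i)&(d>0)]
                zt=np.percentile(q[:,2],95); t=q[(q[:,2]>zt-.005)]
                print(n,nm,ce[i].round(),st[i,4],"mean top",t.mean(0).round(4),"med",np.median(q,0).round(4), zt.round(4))
                r=cv2.minAreaRect((t[:,:2]*1000).astype(np.float32)); print("   rect",r)
E
```

```text
top red [302. 112.] 167 mean top [0.753  0.0945 0.1639] med [0.7513 0.0943 0.1634] 0.1663
   rect ((753.2029418945312, 94.31024932861328), (37.08013916015625, 15.284261703491211), 17.442041397094727)
top red [461. 153.] 158 mean top [ 0.6683 -0.2023  0.1261] med [ 0.667  -0.2016  0.125 ] 0.1288
   rect ((667.8858032226562, -201.92031860351562), (24.903079986572266, 25.106613159179688), 71.49742889404297)
top red [356. 240.] 166 mean top [0.5017 0.0106 0.1639] med [0.5021 0.0106 0.1635] 0.1663
   rect ((501.5760498046875, 10.577974319458008), (36.1276741027832, 14.102421760559082), 17.034950256347656)
top blue [387. 153.] 469 mean top [ 0.6638 -0.0566  0.1586] med [ 0.6638 -0.0561  0.1579] 0.1612
   rect ((663.5216064453125, -56.05875015258789), (56.21274185180664, 39.17607498168945), 17.790855407714844)
top blue [187. 227.] 136 mean top [0.5556 0.3225 0.116 ] med [0.5547 0.3224 0.1148] 0.1188
   rect ((555.6328125, 322.7674255371094), (22.506881713867188, 20.965282440185547), 42.59461212158203)
side red [425. 174.] 164 mean top [0.7501 0.0932 0.1617] med [0.746  0.091  0.1602] 0.1632
[... 232 characters left out ...]
9.933507919311523), (36.37348937988281, 16.297027587890625), 20.72968101501465)
side red [492. 309.] 245 mean top [ 0.6651 -0.2024  0.1237] med [ 0.6623 -0.2037  0.1232] 0.1255
   rect ((666.3406982421875, -201.47056579589844), (25.593250274658203, 24.602764129638672), 25.459152221679688)
side blue [288. 159.] 106 mean top [0.5531 0.3225 0.1141] med [0.5515 0.3191 0.1132] 0.116
   rect ((553.725341796875, 322.79925537109375), (23.577144622802734, 21.639842987060547), 53.754974365234375)
side blue [437. 236.] 406 mean top [ 0.6595 -0.0562  0.1561] med [ 0.6577 -0.0564  0.1562] 0.1578
   rect ((661.2163696289062, -53.750953674316406), (56.769493103027344, 42.62492370605469), 17.70774269104004)
```

View pics/crop0.png

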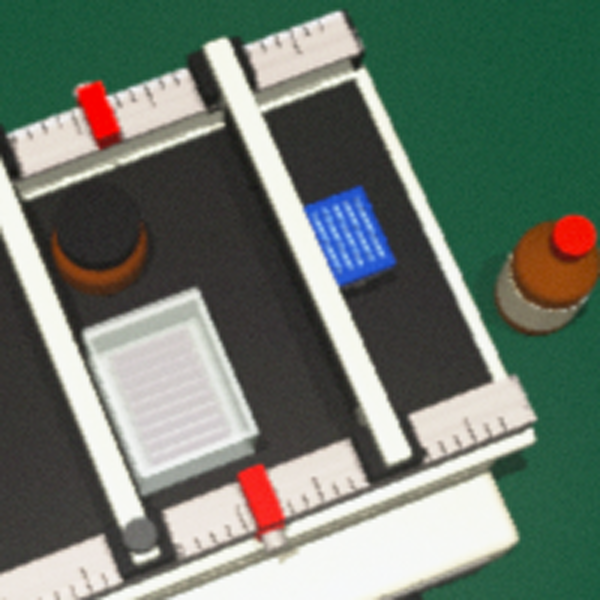

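Top and side depth agree. The clip midpoint gives a travel direction of about 108.5° in world, with pad_top at about (0.662, -0.0555, 0.157) and about 57 mm left to go. I'll shut the fingers and turn tool x onto the travel direction.

Emit:
drive_tool(
  steps=[
    [[0, 0, 0], 0.125],
    [[0, 0, 0], 0.125],
    [[0, 0, 0], 0.125],
    [[0, 0, 0], 0.125],
    [[0, 0, 0], 0.125],
    [[0, 0, 0], 0.125],
    [[0, 0, 0], 0.125],
    [[0, 0, 0], 0.125],
  ],
  fingers=-1,
  force=60,
)

```text
time_s: 1.1
ee_pos: [0.1231, 0.4844, 0.239]
tcp_rot: [-3.141, 0.001, 1.889]
ft_force: [0.3, -0.1, 0.1]
grip_width: 0.0
```

```bash
cat > h.py <<'E'
from cell import readout, viewer, bot
import numpy as np
from scipy.spatial.transform import Rotation as Ro
def st():
    s=readout.observe();R=Ro.from_euler('xyz',s['tcp_rot']).as_matrix();return s,R
def to(t):
    s,R=st();print('t',s['time_s'],s['ee_pos'].round(4),s['tcp_rot'].round(4),s['ft_force'].round(2),'q',s['joints'].round(2),'gw',s['grip_width']);print('tool cm',(R.T@(np.array(t)-s['ee_pos'])*100).round(2))
E
python3 -c "
from h import *
to([0.662,-0.0555,0.235])"
```

```text
t 1.1 [0.1231 0.4844 0.239 ] [-3.1412e+00  6.0000e-04  1.8887e+00] [ 0.27 -0.12  0.13] q [ 1.32  0.21 -0.03  1.32  0.    2.57] gw 4.0240350183539085e-07
tool cm [-68.13  34.32   0.43]
```

Emit:
drive_tool(
  steps=[
    [[-4.2, 2.1, 0], 0],
    [[-4.2, 2.1, 0], 0],
    [[-4.2, 2.1, 0], 0],
    [[-4.2, 2.1, 0], 0],
    [[-4.2, 2.1, 0], 0],
    [[-4.2, 2.1, 0], 0],
    [[-4.2, 2.1, 0], 0],
    [[-4.2, 2.1, 0], 0],
  ],
)

```text
time_s: 2.1
ee_pos: [0.3896, 0.2177, 0.2392]
tcp_rot: [-3.141, -0.0, 1.893]
ft_force: [0.2, 0.8, 0.3]
grip_width: -0.0002
```

Emit:
drive_tool(
  steps=[
    [[-4.2, 2.1, 0], 0],
    [[-4.2, 2.1, 0], 0],
    [[-4.2, 2.1, 0], 0],
    [[-4.2, 2.1, 0], 0],
    [[-4.2, 2.1, 0], 0],
    [[-4.2, 2.1, 0], 0],
    [[-4.2, 2.1, 0], 0],
    [[0, 0, 0], 0],
  ],
)

```text
time_s: 3.1
ee_pos: [0.6224, -0.0156, 0.2377]
tcp_rot: [-3.14, -0.0, 1.89]
ft_force: [-0.7, -0.1, -0.6]
grip_width: 0.0001
```

```bash
python3 -c "
from h import *
to([0.662,-0.0555,0.200])"
```

```text
t 3.1 [ 0.6224 -0.0156  0.2377] [-3.1398e+00 -2.0000e-04  1.8901e+00] [-0.75 -0.12 -0.64] q [-0.02  0.48  0.34  1.43 -0.    1.23] gw 5.8425556247133495e-05
tool cm [-5.03  2.51  3.77]
```

Emit:
drive_tool(
  steps=[
    [[-2.5, 1.25, 0], 0],
    [[-2.5, 1.25, 0], 0],
    [[0, 0, 1.2], 0],
    [[0, 0, 1.2], 0],
    [[0, 0, 1.3], 0],
    [[0, 0, 0], 0],
    [[0, 0, 0], 0],
    [[0, 0, 0], 0],
  ],
)

```text
time_s: 4.1
ee_pos: [0.661, -0.0528, 0.2029]
tcp_rot: [3.141, 0.0, 1.893]
ft_force: [0.6, -0.2, -0.3]
grip_width: 0.0003
```

```bash
python3 -c "
from h import *
import cv2
to([0.662,-0.0555,0.166])
for n,a in (('side',(150,300,330,530)),('wrist',(0,480,0,640))):
    p,d=viewer.capture(n);c=p[a[0]:a[1],a[2]:a[3]]
    if n=='side': c=cv2.resize(c,None,fx=4,fy=4)
    cv2.imwrite('pics/'+n+'1.png',c[:,:,::-1])
"
```

```text
t 4.1 [ 0.661  -0.0528  0.2029] [3.1408e+00 4.0000e-04 1.8929e+00] [ 0.61 -0.22 -0.33] q [-0.08  0.57  0.4   1.4  -0.    1.17] gw 0.00025180952055634876
tool cm [-0.28  0.    3.69]
```

View pics/side1.png

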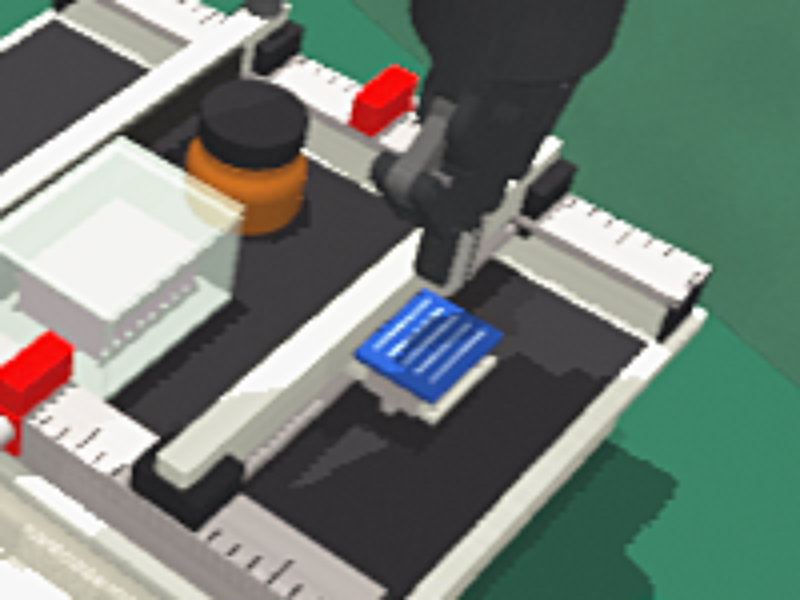

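View pics/wrist1.png

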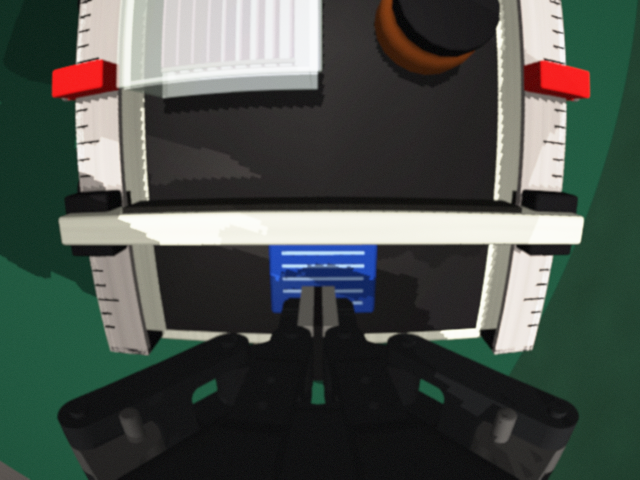

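The wrist view shows the shut fingers centred across the blue pad (320,290) behind the bar, with both red clips ahead at (85,78) and (557,78). In the side view the tip hangs above the pad at (430,345). I'll move down to just above the pad.

Emit:
drive_tool(
  steps=[
    [[-0.2, 0, 0.9], 0],
    [[0, 0, 0.9], 0],
    [[0, 0, 0.8], 0],
    [[0, 0, 0.5], 0],
    [[0, 0, 0.3], 0],
    [[0, 0, 0], 0],
    [[0, 0, 0], 0],
    [[0, 0, 0], 0],
  ],
)

```text
time_s: 5.2
ee_pos: [0.6616, -0.0548, 0.1686]
tcp_rot: [3.141, 0.0, 1.893]
ft_force: [0.5, 0.3, 0.1]
grip_width: 0.0003
```

```bash
python3 -c "
from h import *
for i in range(3): to([0.662,-0.0555,0.161])"
```

```text
t 5.2 [ 0.6616 -0.0548  0.1686] [3.1412e+00 2.0000e-04 1.8928e+00] [0.53 0.33 0.08] q [-0.08  0.58  0.33  1.32  0.    1.17] gw 0.00026969695086180313
tool cm [-0.08  0.01  0.76]
t 5.2 [ 0.6616 -0.0548  0.1686] [3.1412e+00 2.0000e-04 1.8928e+00] [0.53 0.33 0.08] q [-0.08  0.58  0.33  1.32  0.    1.17] gw 0.00026969695086180313
tool cm [-0.08  0.01  0.76]
t 5.2 [ 0.6616 -0.0548  0.1686] [3.1412e+00 2.0000e-04 1.8928e+00] [0.53 0.33 0.08] q [-0.08  0.58  0.33  1.32  0.    1.17] gw 0.00026969695086180313
tool cm [-0.08  0.01  0.76]
```

Emit:
drive_tool(
  steps=[
    [[0, 0, 0.1], 0],
    [[0, 0, 0.1], 0],
    [[0, 0, 0.1], 0],
    [[0, 0, 0.1], 0],
    [[0, 0, 0.1], 0],
    [[0, 0, 0], 0],
    [[0, 0, 0], 0],
    [[0, 0, 0], 0],
  ],
)

```text
time_s: 6.2
ee_pos: [0.6615, -0.0548, 0.1635]
tcp_rot: [3.141, 0.0, 1.893]
ft_force: [-1.4, -0.0, 4.8]
grip_width: -0.0002
```

Emit:
drive_tool(
  steps=[
    [[0, 0, 0.1], 0],
    [[0, 0, 0.1], 0],
    [[0, 0, 0.05], 0],
    [[0, 0, 0], 0],
    [[0, 0, 0], 0],
    [[0, 0, 0], 0],
    [[0, 0, 0], 0],
    [[0, 0, 0], 0],
  ],
)

```text
time_s: 7.2
ee_pos: [0.6615, -0.0548, 0.1608]
tcp_rot: [3.142, 0.0, 1.893]
ft_force: [-2.3, -1.0, 5.3]
grip_width: -0.0
```

```bash
python3 -c "
from h import *
import cv2
to([0.644,0,0.161])
for n,a in (('side',(150,300,330,530)),):
    p,d=viewer.capture(n);c=p[a[0]:a[1],a[2]:a[3]]
    if n=='side': c=cv2.resize(c,None,fx=4,fy=4)
    cv2.imwrite('pics/'+n+'2.png',c[:,:,::-1])
to([0.644,0,0.161])
"
```

```text
t 7.2 [ 0.6615 -0.0548  0.1608] [3.1415 0.     1.8928] [-2.32 -1.05  5.25] q [-0.08  0.58  0.31  1.3  -0.    1.17] gw -1.4478503492914513e-05
tool cm [ 5.75  0.07 -0.02]
t 7.25 [ 0.6615 -0.0548  0.1608] [3.1415e+00 1.0000e-04 1.8928e+00] [-1.08 -0.43  5.06] q [-0.08  0.58  0.31  1.3  -0.    1.17] gw 0.00023647010094665863
tool cm [ 5.75  0.07 -0.02]
```

View pics/side2.png

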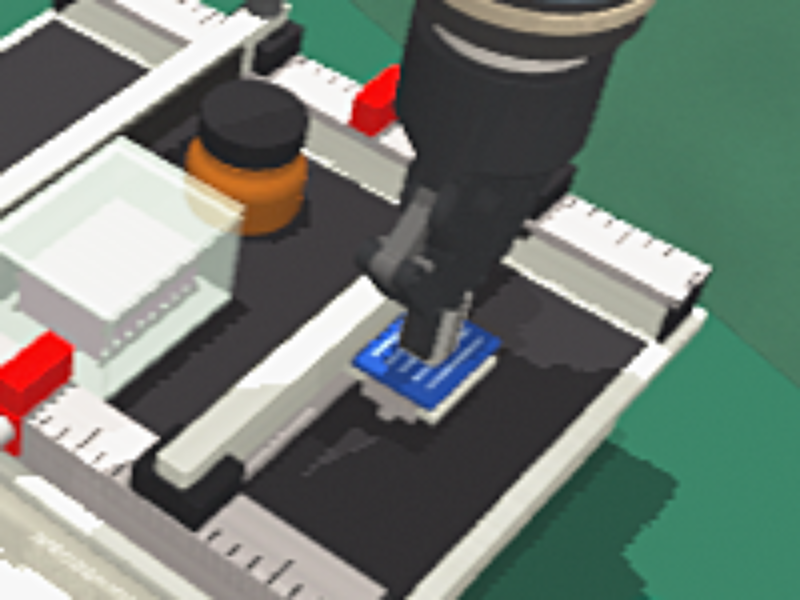

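The fingertip stands on the pad at about (435,350) in the crop, and 5 N of force matches 3–4 mm of press. Now I push gently.

Emit:
drive_tool(
  steps=[
    [[0.1, 0, 0], 0],
    [[0.2, 0, 0], 0],
    [[0.3, 0, 0], 0],
    [[0.3, 0, 0], 0],
    [[0.3, 0, 0], 0],
    [[0.3, 0, 0], 0],
    [[0.3, 0, 0], 0],
    [[0.2, 0, 0], 0],
  ],
)

```text
time_s: 8.25
ee_pos: [0.6552, -0.036, 0.1609]
tcp_rot: [3.142, 0.001, 1.893]
ft_force: [-0.7, -2.8, 5.4]
grip_width: -0.0002
```

```bash
python3 -c "
from h import *
import cv2
to([0.644,0,0.161])
for n,a in (('side',(150,300,330,530)),):
    p,d=viewer.capture(n);c=p[a[0]:a[1],a[2]:a[3]]
    if n=='side': c=cv2.resize(c,None,fx=4,fy=4)
    cv2.imwrite('pics/'+n+'3.png',c[:,:,::-1])
"
```

```text
t 8.25 [ 0.6552 -0.036   0.1609] [3.1415e+00 6.0000e-04 1.8926e+00] [-0.67 -2.78  5.36] q [-0.05  0.56  0.28  1.29 -0.    1.19] gw -0.0001888342867452581
tool cm [ 3.77  0.07 -0.02]
```

View pics/side3.png

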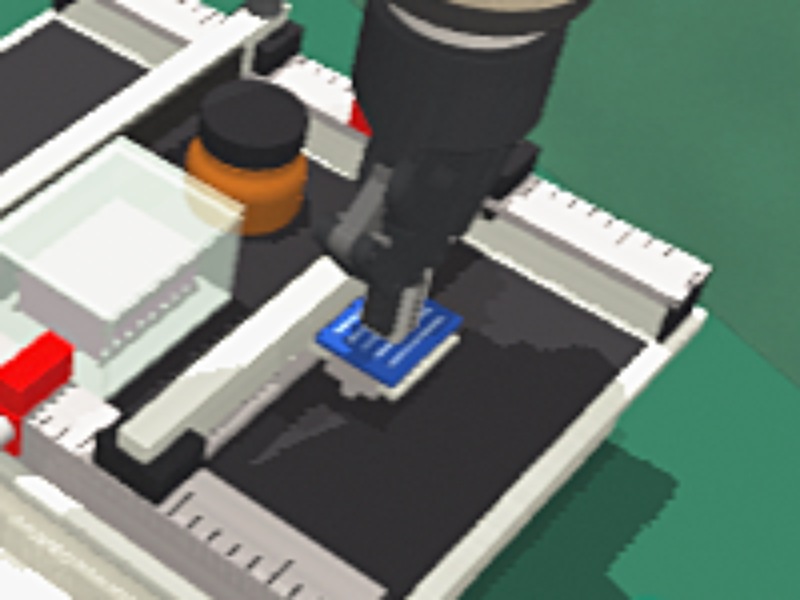

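The friction on the pad carries the bar along: its saddle moved from about (190,480) to (155,455) in the crop. About 37 mm remain, so I keep pushing.

Emit:
drive_tool(
  steps=[
    [[0.3, 0, 0], 0],
    [[0.4, 0, 0], 0],
    [[0.5, 0, 0], 0],
    [[0.5, 0, 0], 0],
    [[0.5, 0, 0], 0],
    [[0.5, 0, 0], 0],
    [[0.4, 0, 0], 0],
    [[0.2, 0, 0], 0],
  ],
)

```text
time_s: 9.3
ee_pos: [0.6447, -0.0046, 0.1608]
tcp_rot: [-3.141, 0.001, 1.893]
ft_force: [-1.2, -1.8, 5.1]
grip_width: -0.0002
```

Emit:
drive_tool(
  steps=[
    [[0.1, 0, 0], 0],
    [[0.1, 0, 0], 0],
    [[0.1, 0, 0], 0],
    [[0.1, 0, 0], 0],
    [[0.1, 0, 0], 0],
    [[0, 0, 0], 0],
    [[0, 0, 0], 0],
    [[0, 0, 0], 0],
  ],
)

```text
time_s: 10.3
ee_pos: [0.6434, -0.0002, 0.1609]
tcp_rot: [3.141, 0.001, 1.892]
ft_force: [-0.3, -3.4, 5.9]
grip_width: 0.0002
```

```bash
python3 -c "
from h import *
import cv2
to([0.644,0,0.161])
for n,a in (('side',(150,300,270,470)),('top',(75,275,270,470)),):
    p,d=viewer.capture(n);c=p[a[0]:a[1],a[2]:a[3]]
    c=cv2.resize(c,None,fx=4 if n=='side' else 3,fy=4 if n=='side' else 3)
    cv2.imwrite('pics/'+n+'4.png',c[:,:,::-1])
"
```

```text
t 10.3 [ 6.434e-01 -2.000e-04  1.609e-01] [3.1413e+00 1.0000e-03 1.8924e+00] [-0.34 -3.45  5.89] q [ 0.    0.54  0.23  1.27 -0.    1.25] gw 0.00019139233048730885
tool cm [ 0.    0.06 -0.01]
```

View pics/side4.png

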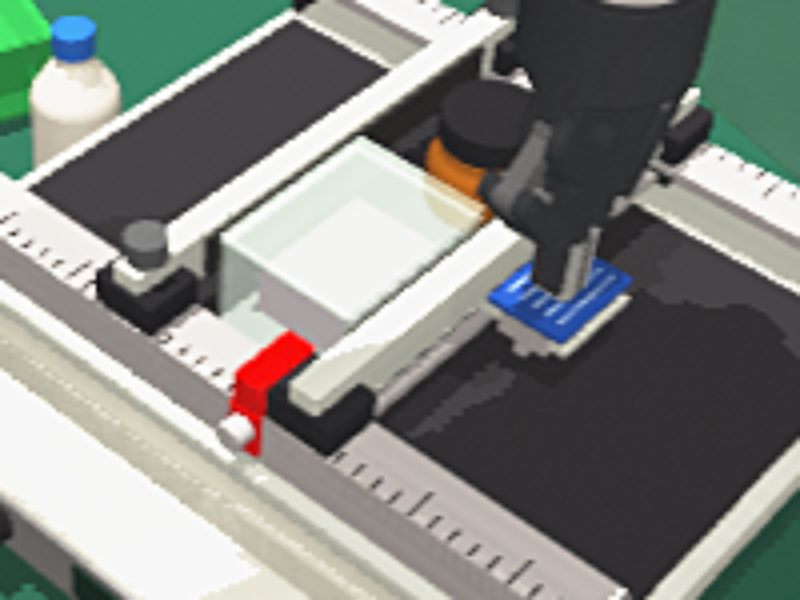

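View pics/top4.png

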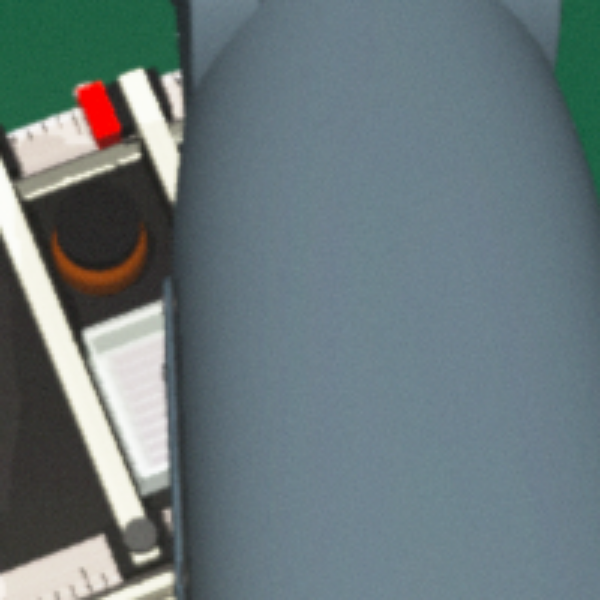

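In the side crop the saddle stands at or nearly at the red clip (275,390), and the dish and jar look unmoved. I'll push on until the finger reaches the bar's face so the seat is certain.

Emit:
drive_tool(
  steps=[
    [[0.1, 0, 0], 0],
    [[0.1, 0, 0], 0],
    [[0.1, 0, 0], 0],
    [[0.1, 0, 0], 0],
    [[0.1, 0, 0], 0],
    [[0.1, 0, 0], 0],
    [[0, 0, 0], 0],
    [[0, 0, 0], 0],
  ],
)

```text
time_s: 11.4
ee_pos: [0.6417, 0.0054, 0.161]
tcp_rot: [3.141, 0.001, 1.892]
ft_force: [1.8, -2.8, 5.6]
grip_width: -0.0
```

Emit:
drive_tool(
  steps=[
    [[0.1, 0, 0], 0],
    [[0.1, 0, 0], 0],
    [[0.1, 0, 0], 0],
    [[0.1, 0, 0], 0],
    [[0, 0, 0], 0],
    [[0, 0, 0], 0],
    [[0, 0, 0], 0],
    [[0, 0, 0], 0],
  ],
)

```text
time_s: 12.4
ee_pos: [0.6405, 0.0093, 0.161]
tcp_rot: [3.141, 0.001, 1.892]
ft_force: [2.0, -2.7, 5.5]
grip_width: -0.0003
```

```bash
python3 -c "
from h import *
import cv2
to([0.644,0,0.161])
for n,a in (('side',(150,300,270,470)),('wrist',(0,480,0,640)),):
    p,d=viewer.capture(n);c=p[a[0]:a[1],a[2]:a[3]]
    if n=='side':c=cv2.resize(c,None,fx=4,fy=4)
    cv2.imwrite('pics/'+n+'5.png',c[:,:,::-1])
"
```

```text
t 12.4 [0.6405 0.0093 0.161 ] [3.1408e+00 1.2000e-03 1.8924e+00] [ 2.02 -2.67  5.5 ] q [ 0.01  0.53  0.22  1.26 -0.    1.26] gw -0.0002509156300512069
tool cm [-0.99  0.04  0.  ]
```

View pics/side5.png

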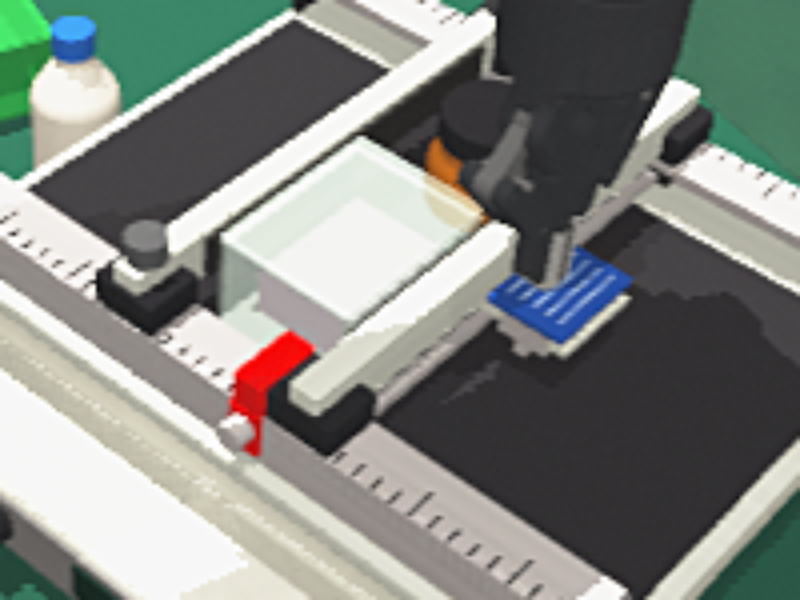

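View pics/wrist5.png

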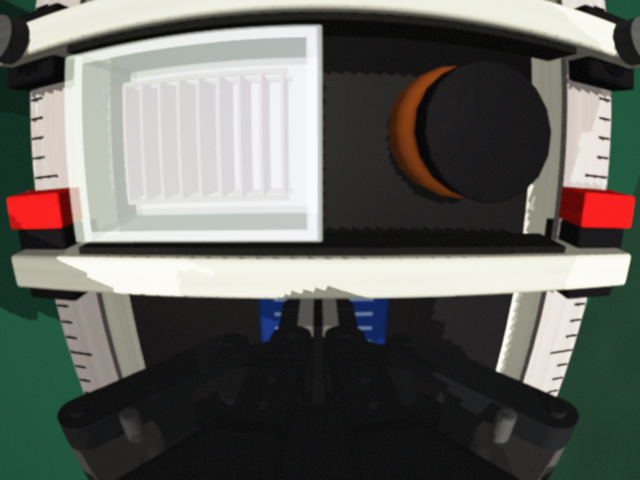

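The bar did not move while the finger slid 10 mm over the pad, and both saddles touch the red clips (40,240) and (598,240) in the wrist view. So the bar is seated and I lift straight up.

Emit:
drive_tool(
  steps=[
    [[0, 0, -0.2], 0],
    [[0, 0, -0.2], 0],
    [[0, 0, -0.3], 0],
    [[0, 0, -0.8], 0],
    [[0, 0, -1.5], 0],
    [[0, 0, -2], 0],
    [[0, 0, -2], 0],
    [[0, 0, -1], 0],
  ],
)

```text
time_s: 13.5
ee_pos: [0.6402, 0.0101, 0.2424]
tcp_rot: [3.14, -0.0, 1.893]
ft_force: [0.3, -0.6, -0.6]
grip_width: 0.0001
```

Emit:
drive_tool(
  steps=[
    [[-3, 0, 0], 0],
    [[-4, 0, 0], 0],
    [[-4, 0, 0], 0],
    [[-4, 0, 0], 0],
    [[-4, 0, 0], 0],
    [[-3, 0, 0], 0],
    [[0, 0, 0], 0],
    [[0, 0, 0], 0],
  ],
)

```text
time_s: 14.5
ee_pos: [0.7095, -0.1984, 0.2406]
tcp_rot: [-3.141, -0.001, 1.893]
ft_force: [0.4, 0.5, 0.8]
grip_width: 0.0003
```

```bash
python3 - <<'E'
from h import *
import cv2
to([0.644,0,0.161])
p,d=viewer.capture('side');cv2.imwrite('pics/side6.png',cv2.resize(p[140:290,270:470],None,fx=4,fy=4)[:,:,::-1])
P0=np.load('sideP.npy');c=viewer.camera_params('side');E=c['extrinsics']
v,u=np.mgrid[:480,:640];P=np.stack([(u-c['cx'])/c['fx']*d,(v-c['cy'])/c['fy']*d,d],-1)@E[:3,:3].T+E[:3,3]
h=cv2.cvtColor(p,cv2.COLOR_RGB2HSV);m=cv2.inRange(h,(105,150,60),(125,255,255))
k,l,s,ce=cv2.connectedComponentsWithStats(m)
for i in range(1,k):
    if s[i,4]>60:
        q=P[(l==i)&(d>0)];t=q[q[:,2]>np.percentile(q[:,2],95)-.005];r=cv2.minAreaRect((t[:,:2]*1000).astype(np.float32));print(ce[i],t.mean(0),r)
E
```

```text
t 14.5 [ 0.7095 -0.1984  0.2406] [-3.1414e+00 -6.0000e-04  1.8930e+00] [0.45 0.53 0.83] q [-0.27  0.82  0.93  1.69  0.    0.98] gw 0.00028692892314759324
tool cm [20.89  0.07  7.97]
[409.83673469 220.89795918] [ 0.64174357 -0.00276398  0.15611897] ((643.4585571289062, -0.002422332763671875), (56.888404846191406, 43.4749755859375), 19.082502365112305)
```

View pics/side6.png

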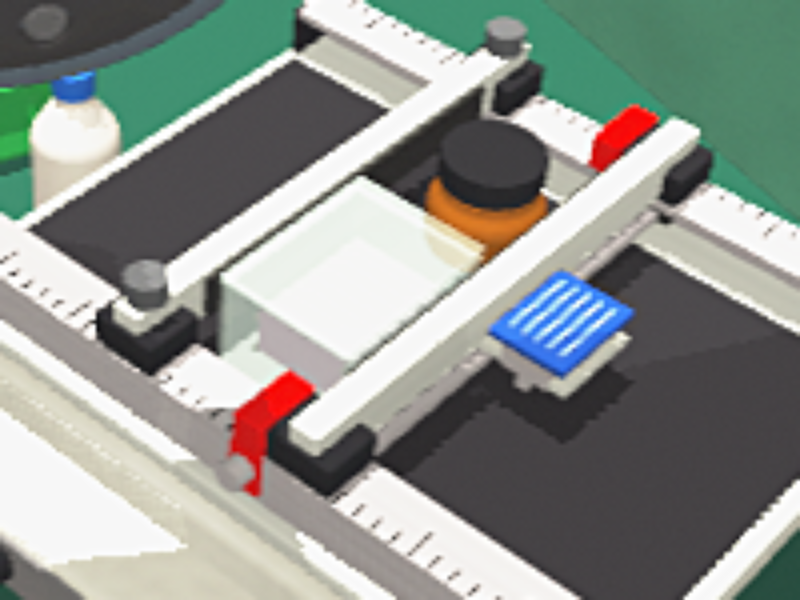

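```bash
python3 -c "
from h import *
print(bot.job_done())"
```

```text
the job is handed in; nothing more can be done
None
```

I closed the clamp bar against the red stop clips and handed the job in at about 14.5 s; no verdict is reported back.

**What I did:** With the fingers shut, I pressed the blue pad about 4 mm, judging by the 5 N of force on the tool. Holding it down, I slid the bar about 56 mm along the rails to the clips. I then lifted straight up and moved the arm clear.

**Last checks:**
- **Bar seated:** It stayed put while the fingertip slid another 10 mm over the pad. In the last side picture both saddles still stand at the clips after release, compared by eye.
- **Pad released:** It measures 156.1 mm above the bench, the same as before the press.
- **Glass:** The dish and jar look unmoved in the pictures. I did not measure their shift. Neither bottle came near the arm's path, but the amber one was outside the last picture.
- **Arm:** It touches nothing; the remaining force reading of under 1 N is noise.

One limit: the finger never reached the bar's upright back face. Friction on the pad alone carried the bar. The camera measurement of its final position is only good to about 2 mm, so the sliding fingertip is the stronger evidence that the bar is home.

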